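Feel the springs of three board-support posts and sort them

ROBOT

A 6-joint arm with a two-finger parallel gripper is mounted at the origin on the work surface. World frame = base frame: x ahead of the robot, y to its left, z up, the work surface at z = 0. Lengths are in mm, angles in degrees, forces in N, time in s.
With the tool pointing down it reaches from about 375 to 825 mm from the base axis. Payload 5.5 kg.
Tool frame: the origin (TCP) lies at the very end of the fingers, on their centre line; the grasp point (between the pads) lies 19 mm behind it; z points along the fingers, y is the direction in which the jaws open and shut (so a half turn about z gives the same grasp; the last joint's range is limited). The gripper opens to 85 mm and grips with 20 to 120 N. Pads are 22 mm wide; open, the fingers measure 114 mm over their backs; the gripper's body (76 mm by 85 mm) begins 54 mm behind the grasp point. The pads swing forward as they close: fully open they stand 13 mm farther back than shut.
Start: joints at [75.516, 17.962, -2.699, 69.339, 0, 90], TCP at [150.066, 580.926, 231.299] pointing down, gripper open.
Joint ranges: [-152.73, 152.73], [-39.44, 99.34], [-58.76, 71.6], [-118.89, 123.64], [-81.53, 83.1], [-180, 180]. Speed limits (degrees/s): [136.94, 136.94, 172.46, 180, 180, 180].

INTERFACE

Orientations are given as a 3x3 rotation matrix whose columns are the frame's x, y, z axes.
In Python, from plant import ctrl gives the robot as it stands.
- The arm moves only by the tool send_rows, never from a script. Its argument "plan" is a list that holds one entry, the list of rows, each a list of 7 numbers: the shift along the tool's x, y, z in mm, then the turn, a rotation vector about the tool's x, y, z in rad, then the opening, from 0 (shut) to 1 (fully open). In form: [[[tx, ty, tz, rx, ry, rz, hand], ...]]. A call has 1 to 10 rows; each row is the pose to reach, as a shift and turn from the pose commanded when the call began, along the tool's axes at that moment; what a row does not reach only later rows make up. A row lasts 1/8 s, in which the tool goes at most 62.5 mm and 10.7 degrees, less where a joint would pass 70% of its speed; a pose out of reach is approached as far as the arm can. A call with a gripper value outside its range is refused whole. The fingers move at their own pace and stop on an object; the grip force is fixed at half the most. Time passes only in rows, so rows that repeat a pose let the fingers close. It gives the time, the measured TCP pose, the force and the opening at its end, in the units of the state.
- ctrl.observe(): the state, without advancing time (a new reading comes with each control period).
- ctrl.read_camera(name): name is "scene" or "top" or "wrist"; returns a dict with "color" (420x560x3 uint8, red, green, blue), "fx", "fy", "cx", "cy" (pixels), "rvec" (rotation vector, rad) and "tvec" (3), from world to camera coordinates, as OpenCV has them; the wrist camera has in their place "tool_from_camera" (4x4, takes a point from camera to tool coordinates, whose origin is the TCP and whose axes are the flange's). Camera axes: x right, y down, z forward; pixel columns grow to the right and rows downward; lengths in mm; the calibration is good to about 2 mm. A picture is of the moment at which its call begins: read the wrist's pose just before it. There is no depth.
- ctrl.sign_off(): hands the job in, once; it reports no verdict.
The state is a dict: "t": time; "joints": joint angles; "dq": joint speeds; "joint_efforts": joint torques, N m; "tool_pos": TCP position; "eef_rot": TCP orientation; "ft_force": force on the tool from outside, world axes, zero at the start; "moment": the same for the moment, N m; "grip_width": opening from 0.0 (shut) to 1.0 (fully open).
Only numpy, scipy, OpenCV 4.12 (cv2) and the standard library are available. Lean on these libraries where they do the work, as an engineer would, in place of code of your own. Each camera call takes 0.05 s, during which the arm holds its last target.

TASK

The three look-alike sprung posts on the aluminium plate need sorting by spring: going from the robot's left to its right, press each one's brass head slowly to clearly more than half-way down against the plate, not to its stop, and feel how stiff it is. Then stand the stiffest upright in the round tin dish and slowly press it there once more in the same way to make sure, and after that do the same with the softest in the square grey tray. Leave the third standing on the plate, and knock no post over and disturb nothing else on the bench.

Things in the scene. Friction and masses are not known exactly. Their poses are not given: they have to be found in the camera images.
- plate: flat aluminium test plate, fixed, 100 mm (its x) by 260 mm (its y) by 8 mm thick, lying on a 3 mm orange silicone pad; origin at the centre of its underside, 3 mm above the bench; its top is 11 mm above the bench. The three posts stand in one row along its y axis about 85 mm apart; +y end is the robot's left (plate yaw within 0.35 rad).
- post_a: sprung post, loose, upright on the plate; all three look alike and only the springs differ (places swap between starts). Steel foot 36 mm across, 6 mm thick; dark barrel 26 mm across up to 40 mm: grip here; above it a brass push head 18 mm across, its flat top 54 mm above the underside. About 0.1 kg. Origin: centre of the underside; z up the post.
- post_a_head (a joint): how far this post's head is pressed down, m: 0 standing proud, 0.008 bottomed. The spring is linear with 2 mm of preload (force = k*(value + 0.002)). Bottoming takes roughly 2.5 N, 8 N or 24 N, one post each.
- post_b: sprung post, loose, upright on the plate; all three look alike and only the springs differ (places swap between starts). Steel foot 36 mm across, 6 mm thick; dark barrel 26 mm across up to 40 mm: grip here; above it a brass push head 18 mm across, its flat top 54 mm above the underside. About 0.1 kg. Origin: centre of the underside; z up the post.
- post_b_head (a joint): how far this post's head is pressed down, m: 0 standing proud, 0.008 bottomed. The spring is linear with 2 mm of preload (force = k*(value + 0.002)). Bottoming takes roughly 2.5 N, 8 N or 24 N, one post each.
- post_c: sprung post, loose, upright on the plate; all three look alike and only the springs differ (places swap between starts). Steel foot 36 mm across, 6 mm thick; dark barrel 26 mm across up to 40 mm: grip here; above it a brass push head 18 mm across, its flat top 54 mm above the underside. About 0.1 kg. Origin: centre of the underside; z up the post.
- post_c_head (a joint): how far this post's head is pressed down, m: 0 standing proud, 0.008 bottomed. The spring is linear with 2 mm of preload (force = k*(value + 0.002)). Bottoming takes roughly 2.5 N, 8 N or 24 N, one post each.
- round_dish: the round tin dish; origin at the centre of its underside, on the bench.
- square_tray: the square grey tray; origin at the centre of its underside, on the bench.
- dish_floor (a point): centre of the inner floor of the round tin dish (fixed, inside 116 mm across at the floor, floor 3 mm above the bench, rim 14 mm above the bench).
- tray_floor (a point): centre of the inner floor of the square grey tray (fixed, inside 124 mm square, floor 3 mm above the bench, rim 14 mm above the bench). The dish and the tray are on opposite sides of the plate, either way round.
- canister: bystander: dented tin screw-top canister, upright, 62 mm across, 74 mm tall; loose, leave alone.
- spool: bystander: grey solder spool standing on its flange, 54 mm across, 36 mm tall; loose, leave alone.
- flux: bystander: small clear bottle with black cap, upright, 34 mm across, 75 mm tall; loose, leave alone.
- tweezers: bystander: angled tweezers with white ceramic tips, lying flat, about 130 mm long, 9 mm high; loose, leave alone.
- brush: bystander: small brush lying flat, 130 mm long; loose, leave alone.
Mind the look-alikes: they are no part of the job. Leave any purple look-alike of the square_tray alone.

How it is judged (in metres and radians):
On the way, in this order (a step that is already met when the one before it is completed fails the run):
1. the leftmost post's head is pressed more than 3.5 mm down while the post stands on the plate (((value of joint post_a_head above 0.0035 m and z of post_a in the frame of plate between 0.004 and 0.013 m and angle between post_a's own z axis and vertical below 0.15 rad and y of post_a in the frame of plate between 0.0425 and 0.13 m) or (value of joint post_b_head above 0.0035 m and z of post_b in the frame of plate between 0.004 and 0.013 m and angle between post_b's own z axis and vertical below 0.15 rad and y of post_b in the frame of plate between 0.0425 and 0.13 m) or (value of joint post_c_head above 0.0035 m and z of post_c in the frame of plate between 0.004 and 0.013 m and angle between post_c's own z axis and vertical below 0.15 rad and y of post_c in the frame of plate between 0.0425 and 0.13 m))), for 0.1 s.
2. the middle post's head is pressed more than 3.5 mm down while the post stands on the plate (((value of joint post_a_head above 0.0035 m and z of post_a in the frame of plate between 0.004 and 0.013 m and angle between post_a's own z axis and vertical below 0.15 rad and y of post_a in the frame of plate between -0.0425 and 0.0425 m) or (value of joint post_b_head above 0.0035 m and z of post_b in the frame of plate between 0.004 and 0.013 m and angle between post_b's own z axis and vertical below 0.15 rad and y of post_b in the frame of plate between -0.0425 and 0.0425 m) or (value of joint post_c_head above 0.0035 m and z of post_c in the frame of plate between 0.004 and 0.013 m and angle between post_c's own z axis and vertical below 0.15 rad and y of post_c in the frame of plate between -0.0425 and 0.0425 m))), for 0.1 s.
3. the rightmost post's head is pressed more than 3.5 mm down while the post stands on the plate (((value of joint post_a_head above 0.0035 m and z of post_a in the frame of plate between 0.004 and 0.013 m and angle between post_a's own z axis and vertical below 0.15 rad and y of post_a in the frame of plate between -0.13 and -0.0425 m) or (value of joint post_b_head above 0.0035 m and z of post_b in the frame of plate between 0.004 and 0.013 m and angle between post_b's own z axis and vertical below 0.15 rad and y of post_b in the frame of plate between -0.13 and -0.0425 m) or (value of joint post_c_head above 0.0035 m and z of post_c in the frame of plate between 0.004 and 0.013 m and angle between post_c's own z axis and vertical below 0.15 rad and y of post_c in the frame of plate between -0.13 and -0.0425 m))), for 0.1 s.
4. a post standing upright in the round dish is pressed 3.5 to 7.5 mm down and pushes on the dish with more than 11.5 N: only the stiffest does (((angle between post_a's own z axis and vertical below 0.15 rad and horizontal distance between post_a and dish_floor below 0.062 m and z of post_a in the frame of dish_floor between -0.003 and 0.006 m and value of joint post_a_head between 0.0035 and 0.0075 m and contact force between post_a and round_dish above 11.5 N) or (angle between post_b's own z axis and vertical below 0.15 rad and horizontal distance between post_b and dish_floor below 0.062 m and z of post_b in the frame of dish_floor between -0.003 and 0.006 m and value of joint post_b_head between 0.0035 and 0.0075 m and contact force between post_b and round_dish above 11.5 N) or (angle between post_c's own z axis and vertical below 0.15 rad and horizontal distance between post_c and dish_floor below 0.062 m and z of post_c in the frame of dish_floor between -0.003 and 0.006 m and value of joint post_c_head between 0.0035 and 0.0075 m and contact force between post_c and round_dish above 11.5 N))), for 0.1 s.
5. a post standing upright in the square tray is pressed 3.5 to 7.5 mm down and pushes on the tray with less than 4.4 N (its weight included): only the softest does (((angle between post_a's own z axis and vertical below 0.15 rad and horizontal distance between post_a and tray_floor below 0.062 m and z of post_a in the frame of tray_floor between -0.003 and 0.006 m and value of joint post_a_head between 0.0035 and 0.0075 m and contact force between post_a and square_tray between 0.5 and 4.4 N) or (angle between post_b's own z axis and vertical below 0.15 rad and horizontal distance between post_b and tray_floor below 0.062 m and z of post_b in the frame of tray_floor between -0.003 and 0.006 m and value of joint post_b_head between 0.0035 and 0.0075 m and contact force between post_b and square_tray between 0.5 and 4.4 N) or (angle between post_c's own z axis and vertical below 0.15 rad and horizontal distance between post_c and tray_floor below 0.062 m and z of post_c in the frame of tray_floor between -0.003 and 0.006 m and value of joint post_c_head between 0.0035 and 0.0075 m and contact force between post_c and square_tray between 0.5 and 4.4 N))), for 0.1 s.
At the end, for the whole second after the job is handed in: One post (the one confirmed as stiffest) stands upright (within 0.15 rad) and still on the floor of the round dish, another (confirmed as softest) the same in the square tray, and the third upright and still on the plate (((angle between each of post_a, post_b, post_c's own z axis and vertical below 0.15 rad and linear speed of each of post_a, post_b, post_c below 0.02 m/s and horizontal distance between post_a and dish_floor below 0.062 m and z of post_a in the frame of dish_floor between -0.003 and 0.006 m and horizontal distance between post_b and tray_floor below 0.062 m and z of post_b in the frame of tray_floor between -0.003 and 0.006 m and z of post_c in the frame of plate between 0.004 and 0.013 m and x of post_c in the frame of plate between -0.05 and 0.05 m and y of post_c in the frame of plate between -0.13 and 0.13 m) or (angle between each of post_a, post_c, post_b's own z axis and vertical below 0.15 rad and linear speed of each of post_a, post_c, post_b below 0.02 m/s and horizontal distance between post_a and dish_floor below 0.062 m and z of post_a in the frame of dish_floor between -0.003 and 0.006 m and horizontal distance between post_c and tray_floor below 0.062 m and z of post_c in the frame of tray_floor between -0.003 and 0.006 m and z of post_b in the frame of plate between 0.004 and 0.013 m and x of post_b in the frame of plate between -0.05 and 0.05 m and y of post_b in the frame of plate between -0.13 and 0.13 m) or (angle between each of post_b, post_a, post_c's own z axis and vertical below 0.15 rad and linear speed of each of post_b, post_a, post_c below 0.02 m/s and horizontal distance between post_b and dish_floor below 0.062 m and z of post_b in the frame of dish_floor between -0.003 and 0.006 m and horizontal distance between post_a and tray_floor below 0.062 m and z of post_a in the frame of tray_floor between -0.003 and 0.006 m and z of post_c in the frame of plate between 0.004 and 0.013 m and x of post_c in the frame of plate between -0.05 and 0.05 m and y of post_c in the frame of plate between -0.13 and 0.13 m) or (angle between each of post_b, post_c, post_a's own z axis and vertical below 0.15 rad and linear speed of each of post_b, post_c, post_a below 0.02 m/s and horizontal distance between post_b and dish_floor below 0.062 m and z of post_b in the frame of dish_floor between -0.003 and 0.006 m and horizontal distance between post_c and tray_floor below 0.062 m and z of post_c in the frame of tray_floor between -0.003 and 0.006 m and z of post_a in the frame of plate between 0.004 and 0.013 m and x of post_a in the frame of plate between -0.05 and 0.05 m and y of post_a in the frame of plate between -0.13 and 0.13 m) or (angle between each of post_c, post_a, post_b's own z axis and vertical below 0.15 rad and linear speed of each of post_c, post_a, post_b below 0.02 m/s and horizontal distance between post_c and dish_floor below 0.062 m and z of post_c in the frame of dish_floor between -0.003 and 0.006 m and horizontal distance between post_a and tray_floor below 0.062 m and z of post_a in the frame of tray_floor between -0.003 and 0.006 m and z of post_b in the frame of plate between 0.004 and 0.013 m and x of post_b in the frame of plate between -0.05 and 0.05 m and y of post_b in the frame of plate between -0.13 and 0.13 m) or (angle between each of post_c, post_b, post_a's own z axis and vertical below 0.15 rad and linear speed of each of post_c, post_b, post_a below 0.02 m/s and horizontal distance between post_c and dish_floor below 0.062 m and z of post_c in the frame of dish_floor between -0.003 and 0.006 m and horizontal distance between post_b and tray_floor below 0.062 m and z of post_b in the frame of tray_floor between -0.003 and 0.006 m and z of post_a in the frame of plate between 0.004 and 0.013 m and x of post_a in the frame of plate between -0.05 and 0.05 m and y of post_a in the frame of plate between -0.13 and 0.13 m))); the robot touches nothing.
It fails at once if a post is knocked over (leans more than 0.7 rad) (angle between any of post_a, post_b, post_c's own z axis and vertical above 0.7 rad).
It fails at once if a bystander is moved more than 30 mm (distance of any of canister, spool, flux, tweezers, brush from where it was at the start of the episode above 0.03 m).
It also fails if it takes over 70 s, if anything falls off the work surface, if the arm or the gripper's body presses on something with over 40 N, if the wrist force passes 120 N, or if a joint passes its speed limit or range.

## Working session

There is one attempt and no reset: what is moved stays moved. The work goes in short steps, Python scripts to look and compute and a tool call to move; the robot and the scene stay as the last step left them, time stands still between calls to the robot, and variables do not carry over. Pictures are saved under pics/ and viewed, and the job is handed in when it is done.

Besides the shell and the picture viewer there is one more tool, called after "Request:" as name(argument=value, ...) on one line, values as JSON. send_rows: Moves the arm, as the interface text tells. Its arguments: {"type":"object","properties":{"plan":{"type":"array","items":{"type":"array","items":{"type":"array","items":{"type":"number"}}}}},"required":["plan"]}

```bash
ls; mkdir -p pics; python3 - <<'E'
from plant import ctrl
import cv2,numpy as np
s=ctrl.observe()
for k in s: print(k,np.round(s[k],3).tolist())
for n in("scene","top"):
    c=ctrl.read_camera(n)
    cv2.imwrite(f"pics/{n}0.png",c["color"][:,:,::-1])
    print(n,c["fx"],c["cx"],c["cy"],c["rvec"],c["tvec"])
E
```

```text
pics
t 0.0
joints [75.516, 18.005, -2.753, 69.339, -0.0, 90.0]
dq [-0.049, 0.051, 0.06, -0.068, 0.018, 0.05]
joint_efforts [-0.0, -53.96, 33.974, 0.019, -0.0, 0.0]
tool_pos [149.928, 580.381, 230.436]
eef_rot [[-0.968, 0.25, -0.0], [0.25, 0.968, -0.002], [-0.0, -0.002, -1.0]]
ft_force [-0.323, 0.613, -0.166]
moment [0.021, 0.006, 0.048]
grip_width 0.996
scene 379.84947535967626 285.8946232578805 203.00549611066467 [ 2.23581892  0.77520065 -0.33488338] [-465.95612289 -132.6892138  1177.33510605]
top 398.3910930716298 278.2373292197911 207.04249174202064 [ 2.15524306 -2.18522388  0.09058496] [ 68.64290991 551.22227966 927.78660011]
```

View pics/scene0.png

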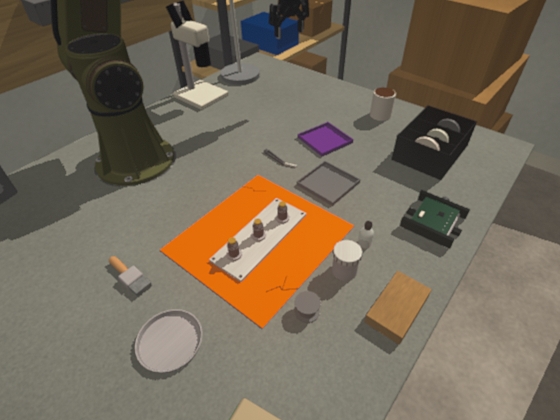

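View pics/top0.png

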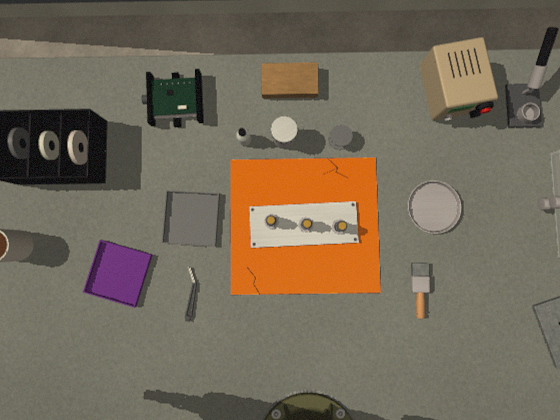

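```bash
cat >h.py <<'E'
from plant import ctrl
import cv2,numpy as np
def cam(n):
    c=ctrl.read_camera(n)
    K=np.array([[c["fx"],0,c["cx"]],[0,c["fy"],c["cy"]],[0,0,1.]])
    if "rvec" in c:
        R=cv2.Rodrigues(np.array(c["rvec"],float))[0];t=np.array(c["tvec"],float).ravel()
    else: R=t=None
    return c,K,R,t
def wcam():
    s=ctrl.observe();c,K,_,_=cam("wrist")
    T=np.array(c["tool_from_camera"]);Rt=np.array(s["eef_rot"]);p=np.array(s["tool_pos"])
    Rc=Rt@T[:3,:3];o=Rt@T[:3,3]+p
    return c,K,Rc.T,-Rc.T@o,s
def cast(uv,z,K,R,t):
    uv=np.atleast_2d(np.array(uv,float))
    d=(np.c_[uv,np.ones(len(uv))]@np.linalg.inv(K).T)@R
    o=-R.T@t
    return o+d*((z-o[2])/d[:,2])[:,None]
def proj(P,K,R,t):
    q=np.atleast_2d(np.array(P,float))@R.T+t
    return (q@K.T)[:,:2]/(q@K.T)[:,2:]
def save(name,img): cv2.imwrite("pics/"+name,np.ascontiguousarray(img[:,:,::-1]))
E
python3 - <<'E'
from h import *
c,K,R,t=cam("top")
np.set_printoptions(precision=1,suppress=True)
print("origin",proj([[0,0,0],[150,581,231],[500,0,0]],K,R,t), -R.T@t)
for n,uv,z in [("L",(270,220),65),("M",(306,223.5),65),("R",(342,226),65),("tray",(193,219),3),("dish",(435,207),3),("purple",(118,273),3)]:
    print(n,cast(uv,z,K,R,t))
im=c["color"];save("topcrop0.png",cv2.resize(im[190:260,230:380],None,fx=5,fy=5,interpolation=cv2.INTER_CUBIC))
c2,K2,R2,t2=cam("scene")
save("scrop0.png",cv2.resize(c2["color"][180:290,190:330],None,fx=5,fy=5,interpolation=cv2.INTER_CUBIC))
E
```

```text
origin [[307.7 443.7]
 [ -9.  423.4]
 [303.6 228.9]] [464.5  53.5 975. ]
L [[519.  80.  65.]]
M [[509.8  -2.2  65. ]]
R [[503.  -84.1  65. ]]
tray [[527.8 270.3   3. ]]
dish [[ 548.9 -321.5    3. ]]
purple [[399.3 451.5   3. ]]
```

View pics/topcrop0.png

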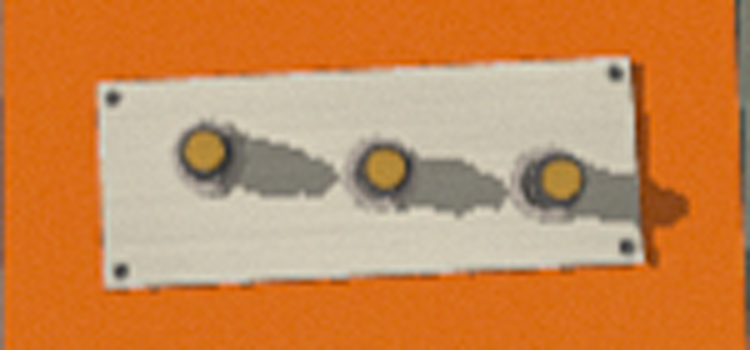

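View pics/scrop0.png

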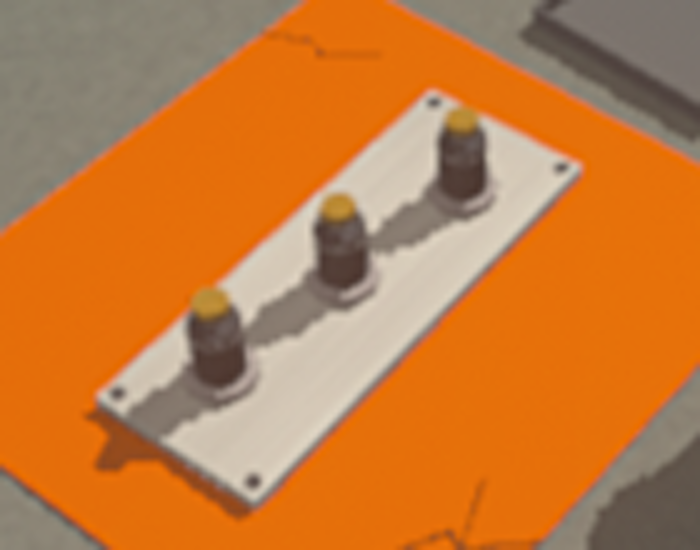

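Candidates: the grey tray is at top px (193,219). Its purple look-alike at (118,273) is out. The only round dish is at (435,207). The three posts are at (270,220), (306,223) and (342,226), and the crops match the description. Next I'll measure them precisely.

```bash
python3 - <<'E'
from h import *
np.set_printoptions(precision=1,suppress=True)
V={}
for n in("top","scene"):
    c,K,R,t=cam(n);im=c["color"];hsv=cv2.cvtColor(im,cv2.COLOR_RGB2HSV)
    x0,x1,y0,y1=(230,380,190,260) if n=="top" else (190,330,180,290)
    roi=hsv[y0:y1,x0:x1]
    m=cv2.inRange(roi,(16,110,90),(32,255,255))
    nn,lab,st,ce=cv2.connectedComponentsWithStats(m)
    L=[(ce[i]+[x0,y0],st[i,4]) for i in range(1,nn) if st[i,4]>20]
    V[n]=(K,R,t,[a for a,_ in L]);print(n,[(a.round(1),s) for a,s in L])
K,R,t,L=V["top"]
print("top->z65",cast(sorted(L,key=lambda a:a[0]),65,K,R,t))
K2,R2,t2,L2=V["scene"]
print("scene->z64",cast(sorted(L2,key=lambda a:-a[0]),63.5,K2,R2,t2))
# plate corner screws, plate corners
c,K,R,t=cam("top");im=c["color"]
P=np.array([[98,83],[630,57],[645,262],[104,289]])/5+[230,190]-0.4
w=cast(P,11,K,R,t);print("plate",w,w.mean(0),np.linalg.norm(np.diff(w,axis=0),axis=1))
save("tray0.png",cv2.resize(im[180:255,155:230],None,fx=6,fy=6,interpolation=cv2.INTER_CUBIC))
save("dish0.png",cv2.resize(im[170:245,400:475],None,fx=6,fy=6,interpolation=cv2.INTER_CUBIC))
for nm,px,z in [("canister",(284,129),74),("flux",(242,136),75),("spool",(341,134),36),("brush",(421,265),10),("tweezer tip",(192,268),9)]:
    print(nm,cast(px,z,K,R,t)[0])
E
```

```text
top [(array([270.5, 219.6]), np.int32(51)), (array([306.7, 223.3]), np.int32(52)), (array([341.8, 225.4]), np.int32(52))]
scene [(array([281.8, 204. ]), np.int32(29)), (array([257.2, 221.4]), np.int32(33)), (array([231.8, 240.4]), np.int32(38))]
top->z65 [[520.   78.9  65. ]
 [510.3  -3.8  65. ]
 [504.5 -83.8  65. ]]
scene->z64 [[520.1  77.9  63.5]
 [511.3  -4.4  63.5]
 [505.2 -83.8  63.5]]
plate [[ 556.5  131.7   11. ]
 [ 565.5 -127.    11. ]
 [ 466.3 -131.1   11. ]
 [ 456.8  129.5   11. ]] [511.3   0.8  11. ] [258.9  99.4 260.8]
canister [728.7  44.9  74. ]
flux [713.5 142.1  75. ]
spool [725.4 -92.3  36. ]
brush [ 409.4 -278.6   10. ]
tweezer tip [409.3 270.6   9. ]
```

View pics/tray0.png

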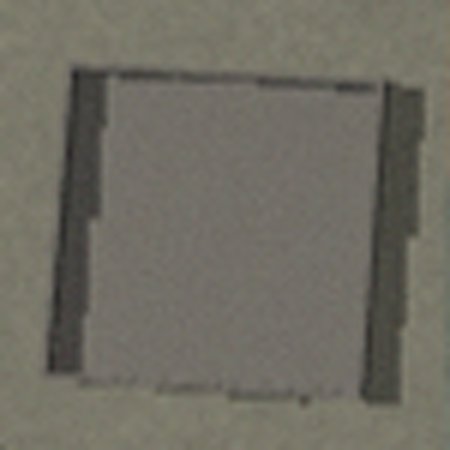

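View pics/dish0.png

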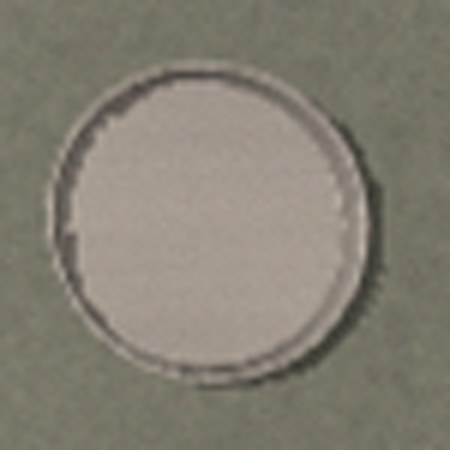

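```bash
cat >>h.py <<'E'
import json,os
from scipy.spatial.transform import Rotation as Ro
def yawR(a):  # tool down, tool y at world yaw a deg
    a=np.radians(a);y=np.array([np.cos(a),np.sin(a),0]);z=np.array([0,0,-1.]);return np.c_[np.cross(y,z),y,z]
def rel(c,ca,p,a):
    "commanded pos c, yaw ca -> row to p, yaw a"
    R0=yawR(ca);return np.round(np.r_[R0.T@(np.array(p,float)-c),Ro.from_matrix(R0.T@yawR(a)).as_rotvec()],3)
E
python3 - <<'E'
from h import *
np.set_printoptions(precision=3,suppress=True)
c,K,R,t=cam("top")
print(cast([(191.3,218.5),(434.8,206.8)],14,K,R,t))
# start commanded yaw
print(ctrl.observe()["eef_rot"][:,1] if hasattr(ctrl.observe()["eef_rot"],'shape') else 0)
c0=[150.066,580.926,231.299]
print(rel(c0,75.516,[520,78.5,110],2))
E
```

```text
[[ 528.335  271.952   14.   ]
 [ 548.4   -316.818   14.   ]]
[ 0.25   0.968 -0.   ]
[-483.838 -393.934  121.299    0.       0.       1.283]
```

Request:
send_rows(plan=[[[-40,-32,5,0,0,0.11,0],[-90,-75,20,0,0,0.25,0],[-150,-123,35,0,0,0.4,0],[-210,-172,50,0,0,0.56,0],[-270,-220,66,0,0,0.72,0],[-330,-269,82,0,0,0.88,0],[-390,-317,97,0,0,1.03,0],[-440,-358,112,0,0,1.16,0],[-484,-394,121,0,0,1.283,0],[-484,-394,121,0,0,1.283,0]]])

```text
t: 1.65
tool_pos: [508.5, 94.1, 114.4]
eef_rot: [[-0.034, 0.999, 0.001], [0.999, 0.034, 0.0], [0.0, 0.001, -1.0]]
ft_force: [0.5, 1.1, 0.4]
grip_width: -0.001
```

```bash
python3 - <<'E'
from h import *
np.set_printoptions(precision=2,suppress=True)
s=ctrl.observe()
for k in s: print(k,np.round(s[k],3).tolist())
c,K,R,t=cam("top");save("top1.png",c["color"])
c,K,R,t,s=wcam();save("wrist1.png",c["color"])
print(proj([[520,78.5,65],[511,-4,65],[504.8,-83.8,65]],K,R,t))
E
```

```text
t 1.65
joints [10.473, 13.634, -24.446, 51.86, 0.013, 98.532]
dq [-51.094, 24.403, 17.909, -7.163, 0.173, -52.719]
joint_efforts [3.857, -49.108, 27.581, 0.826, -0.184, 1.228]
tool_pos [508.55, 94.085, 114.423]
eef_rot [[-0.034, 0.999, 0.001], [0.999, 0.034, 0.0], [0.0, 0.001, -1.0]]
ft_force [0.488, 1.103, 0.38]
moment [0.106, -0.061, -0.008]
grip_width -0.001
[[291.47 242.59]
 [274.18 350.8 ]
 [263.59 437.33]]
```

View pics/wrist1.png

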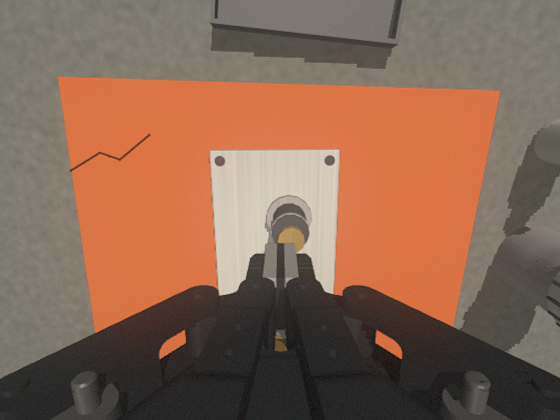

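Request:
send_rows(plan=[[[0,0,0,0,0,0,0],[0,0,15,0,0,0,0],[0,0,30,0,0,0,0],[0,0,36,0,0,0,0],[0,0,36,0,0,0,0]]])

```text
t: 2.38
tool_pos: [506.4, 96.2, 77.7]
eef_rot: [[-0.036, 0.999, -0.001], [0.999, 0.036, -0.0], [-0.0, -0.001, -1.0]]
ft_force: [0.5, -0.2, 0.8]
grip_width: 0.0
```

```bash
python3 - <<'E'
from h import *
np.set_printoptions(precision=2,suppress=True)
print(np.array([150.066,580.926,231.299])+yawR(75.516)@[-484,-394,121])
s=ctrl.observe();print(s["tool_pos"],s["ft_force"])
c,K,R,t,s=wcam();save("wrist2.png",c["color"])
print(s["tool_pos"],s["ft_force"])
c,K,R,t=cam("scene");save("s2.png",cv2.resize(c["color"][130:290,190:330],None,fx=4,fy=4,interpolation=cv2.INTER_CUBIC)[:600])
E
```

```text
[520.14  78.4  110.3 ]
[506.44  96.21  77.69] [ 0.47 -0.25  0.78]
[506.44  96.21  77.69] [ 0.47 -0.25  0.78]
```

View pics/wrist2.png

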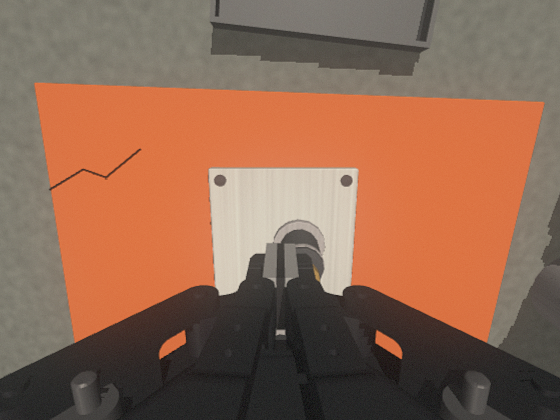

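View pics/s2.png

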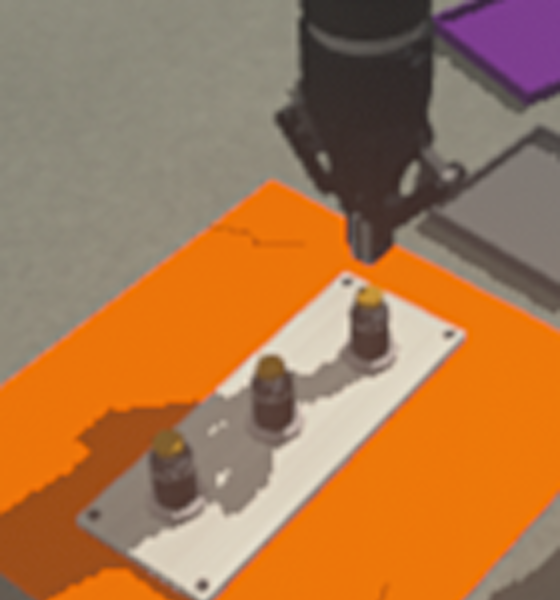

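Request:
send_rows(plan=[[[-5,3.5,0,0,0,0,0],[-13,9,0,0,0,0,0],[-18,13,0,0,0,0,0],[-18,13,0,0,0,0,0],[-18,13,0,0,0,0,0],[-18,13,0,0,0,0,0]]])

```text
t: 3.22
tool_pos: [520.7, 78.4, 78.4]
eef_rot: [[-0.035, 0.999, -0.0], [0.999, 0.035, 0.0], [0.0, -0.0, -1.0]]
ft_force: [0.4, 0.4, -0.3]
grip_width: -0.002
```

```bash
python3 - <<'E'
from h import *
np.set_printoptions(precision=2,suppress=True)
c,K,R,t,s=wcam();save("wrist3.png",c["color"][150:420])
print(s["tool_pos"],s["ft_force"],s["dq"])
c,K,R,t=cam("scene");save("s3.png",cv2.resize(c["color"][130:290,190:330],None,fx=4,fy=4,interpolation=cv2.INTER_CUBIC)[:600])
E
```

```text
[520.73  78.41  78.41] [ 0.42  0.41 -0.33] [ 0.13 -0.01  0.02  0.04  0.01  0.06]
```

View pics/s3.png

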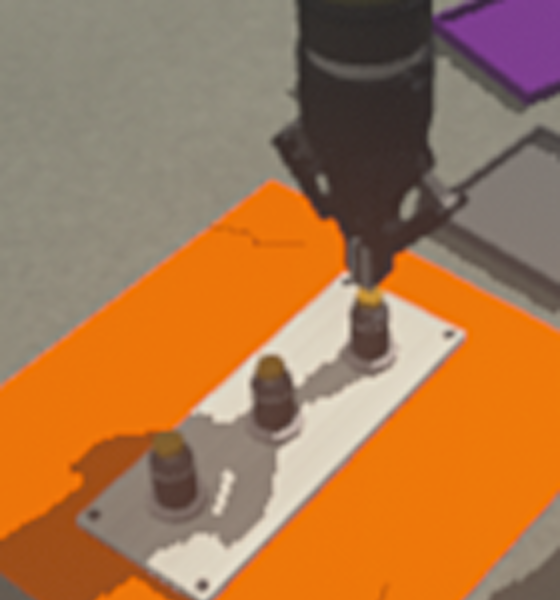

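View pics/wrist3.png

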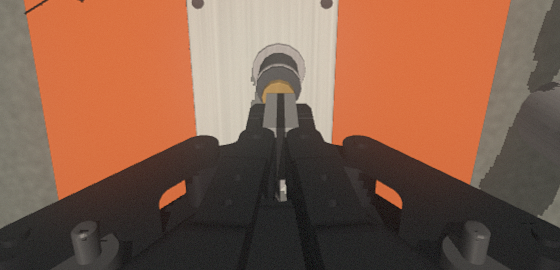

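Request:
send_rows(plan=[[[0,0,5,0,0,0,0],[0,0,10,0,0,0,0],[0,0,12,0,0,0,0],[0,0,12,0,0,0,0]]])

```text
t: 3.82
tool_pos: [520.7, 78.3, 66.2]
eef_rot: [[-0.035, 0.999, -0.001], [0.999, 0.035, -0.0], [-0.0, -0.001, -1.0]]
ft_force: [0.6, -0.4, 0.3]
grip_width: -0.001
```

Request:
send_rows(plan=[[[0,0,0.5,0,0,0,0],[0,0,1,0,0,0,0],[0,0,1.5,0,0,0,0],[0,0,1.5,0,0,0,0]]])

```text
t: 4.32
tool_pos: [521.1, 78.3, 65.1]
eef_rot: [[-0.035, 0.999, 0.0], [0.999, 0.035, 0.0], [0.0, 0.0, -1.0]]
ft_force: [0.8, -0.2, 1.3]
grip_width: -0.0
```

Request:
send_rows(plan=[[[0,0,0.5,0,0,0,0],[0,0,1,0,0,0,0],[0,0,1.5,0,0,0,0],[0,0,1.5,0,0,0,0]]])

```text
t: 4.82
tool_pos: [521.2, 78.3, 64.1]
eef_rot: [[-0.035, 0.999, 0.001], [0.999, 0.035, 0.0], [0.0, 0.001, -1.0]]
ft_force: [-1.1, -1.6, 7.6]
grip_width: 0.001
```

Request:
send_rows(plan=[[[0,0,0.5,0,0,0,0],[0,0,1,0,0,0,0],[0,0,1.5,0,0,0,0],[0,0,2,0,0,0,0],[0,0,2.5,0,0,0,0],[0,0,2.5,0,0,0,0]]])

```text
t: 5.58
tool_pos: [521.4, 78.4, 62.1]
eef_rot: [[-0.035, 0.999, 0.001], [0.999, 0.035, 0.0], [0.0, 0.001, -1.0]]
ft_force: [-2.7, -1.1, 12.1]
grip_width: -0.003
```

Request:
send_rows(plan=[[[0,0,0.5,0,0,0,0],[0,0,1,0,0,0,0],[0,0,1.5,0,0,0,0],[0,0,2,0,0,0,0],[0,0,2.5,0,0,0,0],[0,0,2.5,0,0,0,0]]])

```text
t: 6.32
tool_pos: [521.5, 78.4, 60.1]
eef_rot: [[-0.035, 0.999, 0.002], [0.999, 0.035, 0.0], [0.0, 0.002, -1.0]]
ft_force: [-4.2, -0.7, 16.8]
grip_width: -0.0
```

Request:
send_rows(plan=[[[0,0,0,0,0,0,0],[0,0,-3,0,0,0,0],[0,0,-8,0,0,0,0],[0,0,-16,0,0,0,0],[-10,-2,-18,0,0,0,0],[-30,-5,-18,0,0,0,0],[-55,-8,-18,0,0,0,0],[-76,-12,-18,0,0,0,0],[-82,-12.6,-18,0,0,0,0],[-82,-12.6,-18,0,0,0,0]]])

```text
t: 7.58
tool_pos: [511.1, -4.4, 76.4]
eef_rot: [[-0.034, 0.999, -0.0], [0.999, 0.034, 0.0], [0.0, -0.0, -1.0]]
ft_force: [-1.0, 0.1, 0.6]
grip_width: 0.003
```

Request:
send_rows(plan=[[[0,0,0,0,0,0,0],[0,0,0,0,0,0,0]]])

```text
t: 7.82
tool_pos: [511.3, -3.5, 76.4]
eef_rot: [[-0.036, 0.999, 0.0], [0.999, 0.036, 0.0], [0.0, 0.0, -1.0]]
ft_force: [-0.3, 0.1, -0.1]
grip_width: 0.002
```

```bash
python3 - <<'E'
from h import *
c,K,R,t,s=wcam();save("wrist4.png",c["color"][150:420])
E
```

```text
(no output)
```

View pics/wrist4.png

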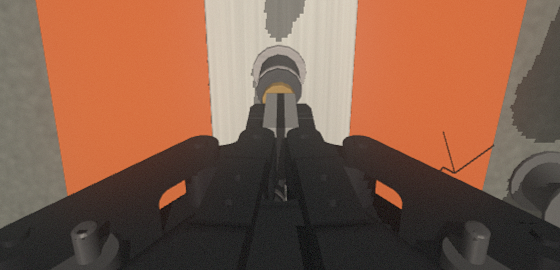

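Aligned over the middle head at (278,92). Press it.

Request:
send_rows(plan=[[[0,0,5,0,0,0,0],[0,0,9.5,0,0,0,0],[0,0,10.5,0,0,0,0],[0,0,11.5,0,0,0,0],[0,0,12.5,0,0,0,0],[0,0,13,0,0,0,0],[0,0,13,0,0,0,0]]])

```text
t: 8.75
tool_pos: [511.2, -4.1, 63.5]
eef_rot: [[-0.035, 0.999, -0.0], [0.999, 0.035, 0.0], [0.0, -0.0, -1.0]]
ft_force: [0.4, 0.8, 0.8]
grip_width: 0.002
```

Request:
send_rows(plan=[[[0,0,0.5,0,0,0,0],[0,0,1,0,0,0,0],[0,0,1.5,0,0,0,0],[0,0,2,0,0,0,0],[0,0,2,0,0,0,0],[0,0,2,0,0,0,0]]])

```text
t: 9.5
tool_pos: [511.2, -4.1, 61.5]
eef_rot: [[-0.035, 0.999, -0.0], [0.999, 0.035, -0.0], [-0.0, -0.0, -1.0]]
ft_force: [-1.5, -0.5, 2.0]
grip_width: 0.001
```

Request:
send_rows(plan=[[[0,0,0.5,0,0,0,0],[0,0,1,0,0,0,0],[0,0,1.5,0,0,0,0],[0,0,1.7,0,0,0,0],[0,0,1.7,0,0,0,0],[0,0,1.7,0,0,0,0]]])

```text
t: 10.25
tool_pos: [511.2, -4.1, 59.8]
eef_rot: [[-0.035, 0.999, 0.0], [0.999, 0.035, 0.0], [0.0, 0.0, -1.0]]
ft_force: [-1.5, -0.1, 1.8]
grip_width: -0.001
```

Request:
send_rows(plan=[[[0,0,0,0,0,0,0]]])

```text
t: 10.38
tool_pos: [511.2, -4.1, 59.8]
eef_rot: [[-0.035, 0.999, 0.0], [0.999, 0.035, 0.0], [0.0, 0.0, -1.0]]
ft_force: [-0.8, -0.4, 1.6]
grip_width: -0.0
```

Request:
send_rows(plan=[[[0,0,0,0,0,0,0]]])

```text
t: 10.5
tool_pos: [511.2, -4.1, 59.8]
eef_rot: [[-0.035, 0.999, -0.0], [0.999, 0.035, -0.0], [-0.0, -0.0, -1.0]]
ft_force: [-1.5, 1.0, 1.7]
grip_width: 0.0
```

Request:
send_rows(plan=[[[0,0,-3,0,0,0,0],[0,0,-8,0,0,0,0],[0,0,-16,0,0,0,0],[-10,-1,-17,0,0,0,0],[-30,-3,-17,0,0,0,0],[-55,-6,-17,0,0,0,0],[-74,-8,-17,0,0,0,0],[-79.4,-9.2,-17,0,0,0,0],[-79.4,-9.2,-17,0,0,0,0],[-79.4,-9.2,-17,0,0,0,0]]])

```text
t: 11.75
tool_pos: [504.8, -83.3, 76.7]
eef_rot: [[-0.036, 0.999, -0.0], [0.999, 0.036, 0.0], [0.0, -0.0, -1.0]]
ft_force: [0.1, 0.8, 0.3]
grip_width: -0.0
```

```bash
python3 - <<'E'
from h import *
c,K,R,t,s=wcam();save("wrist5.png",c["color"][150:420])
E
```

```text
(no output)
```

View pics/wrist5.png

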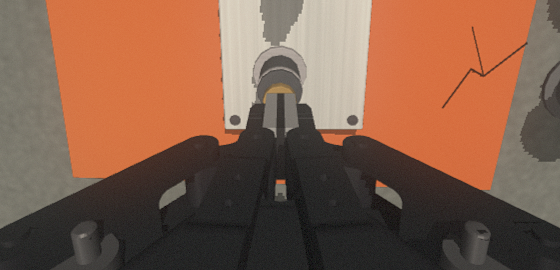

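Aligned over the right head at (278,90).

Request:
send_rows(plan=[[[0,0,5,0,0,0,0],[0,0,9.5,0,0,0,0],[0,0,10.5,0,0,0,0],[0,0,11.5,0,0,0,0],[0,0,12.5,0,0,0,0],[0,0,13,0,0,0,0],[0,0,13,0,0,0,0]]])

```text
t: 12.68
tool_pos: [504.8, -83.8, 63.9]
eef_rot: [[-0.035, 0.999, 0.0], [0.999, 0.035, 0.0], [0.0, 0.0, -1.0]]
ft_force: [-1.6, 1.5, 2.6]
grip_width: 0.005
```

Request:
send_rows(plan=[[[0,0,0.5,0,0,0,0],[0,0,1,0,0,0,0],[0,0,1.5,0,0,0,0],[0,0,2,0,0,0,0],[0,0,2.5,0,0,0,0],[0,0,3,0,0,0,0],[0,0,3.5,0,0,0,0],[0,0,4,0,0,0,0],[0,0,4,0,0,0,0],[0,0,4,0,0,0,0]]])

```text
t: 13.92
tool_pos: [504.9, -83.8, 59.9]
eef_rot: [[-0.035, 0.999, 0.0], [0.999, 0.035, 0.0], [0.0, 0.0, -1.0]]
ft_force: [-2.3, 0.7, 5.7]
grip_width: -0.002
```

Request:
send_rows(plan=[[[0,0,-3,0,0,0,0],[0,0,-8,0,0,0,0],[0,0,-20,0,0,0,0],[15,2,-40,0,0,0,0.8],[45,6,-60,0,0,0,0.8],[80,11,-70,0,0,0,0.8],[120,16,-70,0,0,0,0.8],[150,20,-70,0,0,0,0.8],[161.6,21.2,-70,0,0,0,0.8],[161.6,21.2,-70,0,0,0,0.8]]])

```text
t: 15.18
tool_pos: [520.4, 78.6, 130.0]
eef_rot: [[-0.036, 0.999, 0.0], [0.999, 0.036, -0.0], [-0.0, 0.0, -1.0]]
ft_force: [0.1, -0.0, 0.6]
grip_width: 0.802
```

Request:
send_rows(plan=[[[0,0,0,0,0,0,0.8],[0,0,0,0,0,0,0.8]]])

```text
t: 15.42
tool_pos: [520.2, 77.5, 129.8]
eef_rot: [[-0.034, 0.999, -0.0], [0.999, 0.034, -0.0], [-0.0, -0.0, -1.0]]
ft_force: [-0.3, -0.4, -0.6]
grip_width: 0.802
```

```bash
python3 - <<'E'
from h import *
np.set_printoptions(precision=2,suppress=True)
c,K,R,t,s=wcam();save("wrist6.png",c["color"]);print(s["tool_pos"],s["grip_width"])
T=np.array(c["tool_from_camera"]);print(T)
for z in (65,11):print(z,proj([[520,78.5,z],[511,-4,z]],K,R,t))
E
```

```text
[520.23  77.54 129.75] 0.8023071422001392
[[   0.     -0.97   -0.26   66.26]
 [   1.      0.      0.     -0.03]
 [  -0.     -0.26    0.97 -142.8 ]
 [   0.      0.      0.      1.  ]]
65 [[279.65 218.93]
 [263.88 323.6 ]]
11 [[279.72 199.73]
 [266.77 287.08]]
```

View pics/wrist6.png

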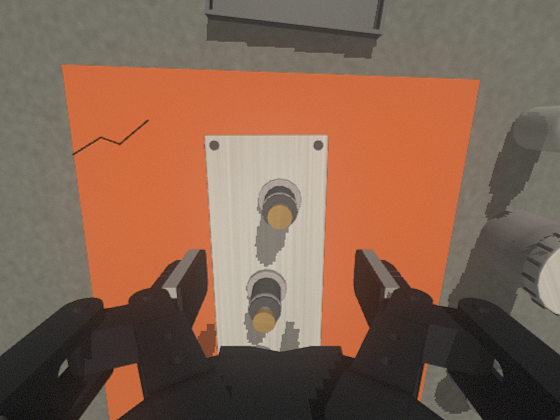

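Request:
send_rows(plan=[[[1,0,20,0,0,0,0.8],[1,0,50,0,0,0,0.8],[1,0,80,0,0,0,0.8],[1,0,100,0,0,0,0.8],[1,0,108,0,0,0,0.8],[1,0,108,0,0,0,0.8],[1,0,108,0,0,0,0.8]]])

```text
t: 16.35
tool_pos: [521.1, 79.5, 22.7]
eef_rot: [[-0.035, 0.999, 0.001], [0.999, 0.035, 0.0], [0.0, 0.001, -1.0]]
ft_force: [0.4, -1.4, 0.5]
grip_width: 0.803
```

Request:
send_rows(plan=[[[0,0,0,0,0,0,0.5],[0,0,0,0,0,0,0.35],[0,0,0,0,0,0,0.2],[0,0,0,0,0,0,0],[0,0,0,0,0,0,0],[0,0,0,0,0,0,0]]])

```text
t: 17.1
tool_pos: [520.7, 79.6, 22.4]
eef_rot: [[-0.035, 0.999, 0.001], [0.999, 0.035, 0.0], [0.0, 0.001, -1.0]]
ft_force: [-1.3, 0.6, 6.4]
grip_width: 0.287
```

```bash
python3 - <<'E'
from h import *
c,K,R,t,s=wcam();save("wrist7.png",c["color"]);print(s["tool_pos"],s["grip_width"],s["ft_force"])
E
```

```text
[520.67049198  79.56578399  22.41327908] 0.2867597866476288 [-1.29174164  0.59459734  6.42753936]
```

View pics/wrist7.png

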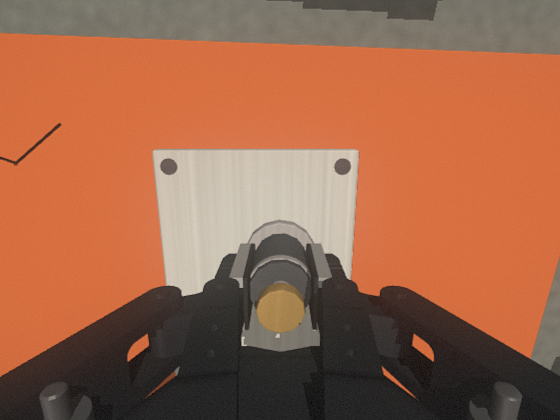

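Request:
send_rows(plan=[[[0,0,-4,0,0,0,0],[0,0,-15,0,0,0,0],[0,0,-40,0,0,0,0],[0,0,-70,0,0,0,0],[0,0,-95,0,0,0,0],[0,0,-102,0,0,0,0],[0,0,-102,0,0,0,0]]])

```text
t: 18.02
tool_pos: [520.4, 79.5, 123.9]
eef_rot: [[-0.035, 0.999, 0.001], [0.999, 0.035, 0.0], [0.0, 0.001, -1.0]]
ft_force: [-0.4, -0.4, -1.2]
grip_width: 0.286
```

Request:
send_rows(plan=[[[-10,0,0,0,0,0,0],[-35,1,0,0,0,0,0],[-70,2,0,0,0,0,0],[-110,4,0,0,0,0,0],[-150,5,0,0,0,0,0],[-190,7,0,0,0,0,0],[-230,8,0,0,0,0,0],[-270,10,0,0,0,0,0],[-310,11,0,0,0,0,0],[-340,12,0,0,0,0,0]]])

```text
t: 19.27
tool_pos: [543.0, -261.9, 122.3]
eef_rot: [[-0.034, 0.999, -0.002], [0.999, 0.034, 0.001], [0.001, -0.002, -1.0]]
ft_force: [-0.6, 0.4, -0.8]
grip_width: 0.283
```

Request:
send_rows(plan=[[[0,0,0,0,0,0,0],[0,0,0,0,0,0,0]]])

```text
t: 19.52
tool_pos: [543.1, -259.6, 122.7]
eef_rot: [[-0.035, 0.999, -0.002], [0.999, 0.035, 0.001], [0.001, -0.002, -1.0]]
ft_force: [0.8, 1.7, -0.7]
grip_width: 0.284
```

Request:
send_rows(plan=[[[-15,1,0,0,0,0,0],[-40,2.5,0,0,0,0,0],[-54,3.3,0,0,0,0,0],[-57.3,3.3,10,0,0,0,0],[-57.3,3.3,35,0,0,0,0],[-57.3,3.3,65,0,0,0,0],[-57.3,3.3,85,0,0,0,0],[-57.3,3.3,92,0,0,0,0],[-57.3,3.3,92,0,0,0,0]]])

```text
t: 20.65
tool_pos: [549.1, -316.7, 31.3]
eef_rot: [[-0.035, 0.999, -0.001], [0.999, 0.035, 0.001], [0.001, -0.001, -1.0]]
ft_force: [-0.2, -0.2, 0.1]
grip_width: 0.288
```

```bash
python3 - <<'E'
from h import *
c,K,R,t,s=wcam();save("wrist8.png",c["color"]);print(s["tool_pos"],s["grip_width"],s["ft_force"])
E
```

```text
[ 549.10119611 -316.73824748   31.28642304] 0.28819446774148466 [-0.15237316 -0.16061106  0.11592257]
```

View pics/wrist8.png

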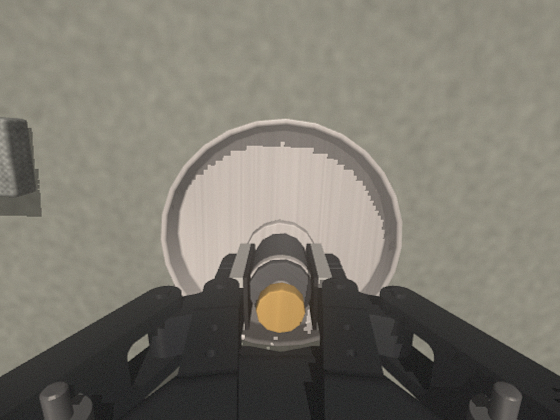

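Request:
send_rows(plan=[[[0,0,5,0,0,0,0],[0,0,10,0,0,0,0],[0,0,13,0,0,0,0],[0,0,14.5,0,0,0,0],[0,0,15.5,0,0,0,0],[0,0,15.5,0,0,0,0]]])

```text
t: 21.45
tool_pos: [549.5, -317.1, 16.3]
eef_rot: [[-0.035, 0.999, 0.0], [0.999, 0.035, -0.0], [-0.0, 0.0, -1.0]]
ft_force: [-0.3, 0.4, 0.0]
grip_width: 0.284
```

Request:
send_rows(plan=[[[0,0,0.4,0,0,0,0],[0,0,0.8,0,0,0,0],[0,0,1.2,0,0,0,0],[0,0,1.2,0,0,0,0]]])

```text
t: 21.95
tool_pos: [549.5, -317.1, 15.0]
eef_rot: [[-0.035, 0.999, -0.0], [0.999, 0.035, -0.0], [-0.0, -0.0, -1.0]]
ft_force: [-0.6, -0.3, -0.7]
grip_width: 0.282
```

Request:
send_rows(plan=[[[0,0,0.4,0,0,0,0],[0,0,0.8,0,0,0,0],[0,0,1,0,0,0,0],[0,0,1,0,0,0,0]]])

```text
t: 22.45
tool_pos: [549.5, -317.1, 14.5]
eef_rot: [[-0.035, 0.999, 0.0], [0.999, 0.035, -0.0], [-0.0, 0.0, -1.0]]
ft_force: [-1.9, 0.8, 4.7]
grip_width: 0.281
```

Request:
send_rows(plan=[[[0,0,0,0,0,0,0.35],[0,0,0,0,0,0,0.45],[0,0,0,0,0,0,0.55],[0,0,0,0,0,0,0.55],[0,0,-8,0,0,0,0.55],[0,0,-25,0,0,0,0.55],[0,0,-50,0,0,0,0.55],[0,0,-62,0,0,0,0.55],[0,0,-64,0,0,0,0],[0,0,-64,0,0,0,0]]])

```text
t: 23.7
tool_pos: [549.2, -316.9, 77.8]
eef_rot: [[-0.035, 0.999, -0.0], [0.999, 0.035, 0.0], [0.0, -0.0, -1.0]]
ft_force: [-0.5, -0.5, 0.4]
grip_width: 0.127
```

```bash
python3 - <<'E'
from h import *
c,K,R,t,s=wcam();save("wrist9.png",c["color"]);print(s["tool_pos"],s["grip_width"],s["ft_force"])
E
```

```text
[ 549.20140025 -316.8969119    77.77818868] 0.12708436942860618 [-0.51825421 -0.47278789  0.35017732]
```

View pics/wrist9.png

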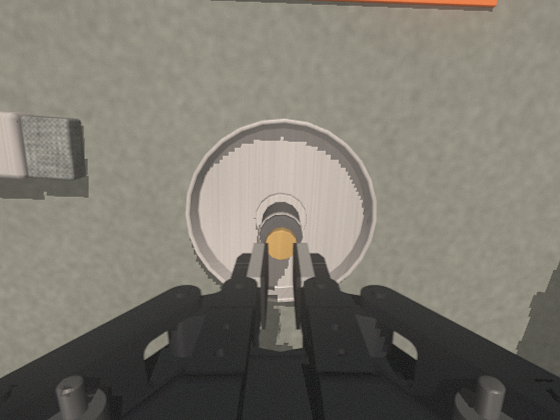

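Request:
send_rows(plan=[[[0,0,0,0,0,0,0],[0,0,5,0,0,0,0],[0,0,12,0,0,0,0],[0,0,17,0,0,0,0],[0,0,19.5,0,0,0,0],[0,0,20,0,0,0,0],[0,0,20.5,0,0,0,0],[0,0,21,0,0,0,0],[0,0,21.5,0,0,0,0],[0,0,21.5,0,0,0,0]]])

```text
t: 25.0
tool_pos: [549.7, -317.2, 57.1]
eef_rot: [[-0.035, 0.999, 0.001], [0.999, 0.035, -0.0], [-0.0, 0.001, -1.0]]
ft_force: [-0.9, 0.9, 5.0]
grip_width: -0.001
```

Request:
send_rows(plan=[[[0,0,0.5,0,0,0,0],[0,0,1,0,0,0,0],[0,0,1.5,0,0,0,0],[0,0,2,0,0,0,0],[0,0,2.5,0,0,0,0],[0,0,3,0,0,0,0],[0,0,3,0,0,0,0]]])

```text
t: 25.88
tool_pos: [549.9, -317.3, 54.8]
eef_rot: [[-0.035, 0.999, 0.001], [0.999, 0.035, -0.001], [-0.001, 0.001, -1.0]]
ft_force: [-2.9, 0.8, 10.5]
grip_width: 0.003
```

Request:
send_rows(plan=[[[0,0,0.5,0,0,0,0],[0,0,1,0,0,0,0],[0,0,1.5,0,0,0,0],[0,0,2,0,0,0,0],[0,0,2.5,0,0,0,0],[0,0,3,0,0,0,0],[0,0,3.4,0,0,0,0],[0,0,3.4,0,0,0,0],[0,0,3.4,0,0,0,0],[0,0,3.4,0,0,0,0]]])

```text
t: 27.12
tool_pos: [550.0, -317.4, 52.3]
eef_rot: [[-0.035, 0.999, 0.002], [0.999, 0.035, -0.001], [-0.001, 0.002, -1.0]]
ft_force: [-4.8, 3.3, 16.6]
grip_width: 0.002
```

Request:
send_rows(plan=[[[0,0,-3,0,0,0,0],[0,0,-8,0,0,0,0],[0,0,-25,0,0,0,0],[0,0,-55,0,0,0,0],[15,-2,-78,0,0,0,0],[40,-4,-80,0,0,0,0],[80,-7,-80,0,0,0,0],[120,-11,-80,0,0,0,0.8],[160,-14,-80,0,0,0,0.8],[200,-18,-80,0,0,0,0.8]]])

```text
t: 28.38
tool_pos: [523.1, -115.4, 129.2]
eef_rot: [[-0.036, 0.999, -0.001], [0.999, 0.036, 0.001], [0.001, -0.001, -1.0]]
ft_force: [0.1, 0.4, 0.5]
grip_width: 0.639
```

Request:
send_rows(plan=[[[35,-3,0,0,0,0,0.8],[75,-6,0,0,0,0,0.8],[105,-9,0,0,0,0,0.8],[114,-9.6,0,0,0,0,0.8],[114,-9.6,0,0,0,0,0.8],[114,-9.6,0,0,0,0,0.8],[114,-9.6,0,0,0,0,0.8]]])

```text
t: 29.25
tool_pos: [511.0, -5.0, 130.1]
eef_rot: [[-0.034, 0.999, -0.0], [0.999, 0.034, -0.0], [-0.0, -0.0, -1.0]]
ft_force: [0.2, 0.5, -0.2]
grip_width: 0.8
```

```bash
python3 - <<'E'
from h import *
np.set_printoptions(precision=2,suppress=True)
c,K,R,t,s=wcam();save("wrist10.png",c["color"]);print(s["tool_pos"],s["grip_width"],s["ft_force"])
print(proj([[511,-4,65],[504.8,-83.8,65]],K,R,t))
c,K,R,t=cam("top");im=c["color"];save("top10.png",im)
E
```

```text
[511.    -5.04 130.07] 0.800095875993481 [ 0.21  0.49 -0.2 ]
[[279.98 218.7 ]
 [268.02 320.25]]
```

View pics/wrist10.png

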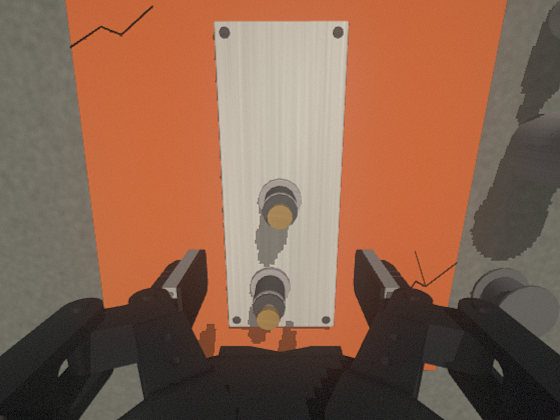

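View pics/top10.png

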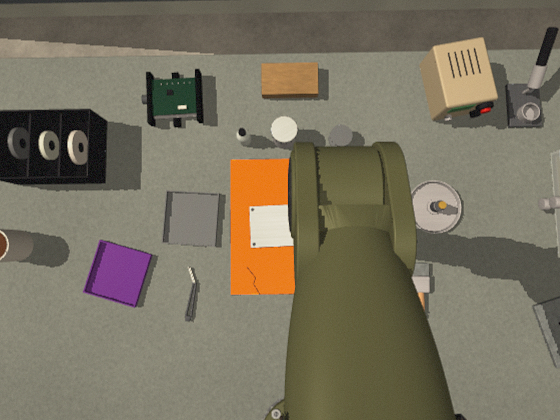

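Request:
send_rows(plan=[[[1,0,20,0,0,0,0.8],[1,0,50,0,0,0,0.8],[1,0,80,0,0,0,0.8],[1,0,100,0,0,0,0.8],[1,0,107,0,0,0,0.8],[1,0,107,0,0,0,0.8],[1,0,107,0,0,0,0.8]]])

```text
t: 30.22
tool_pos: [511.7, -3.3, 24.0]
eef_rot: [[-0.035, 0.999, 0.001], [0.999, 0.035, -0.0], [-0.0, 0.001, -1.0]]
ft_force: [0.2, 0.1, -0.2]
grip_width: 0.796
```

Request:
send_rows(plan=[[[0,0,0,0,0,0,0.5],[0,0,0,0,0,0,0.35],[0,0,0,0,0,0,0.2],[0,0,0,0,0,0,0],[0,0,0,0,0,0,0],[0,0,0,0,0,0,0]]])

```text
t: 30.98
tool_pos: [511.3, -3.2, 23.8]
eef_rot: [[-0.035, 0.999, 0.001], [0.999, 0.035, -0.0], [-0.0, 0.001, -1.0]]
ft_force: [-0.9, -0.1, 6.0]
grip_width: 0.285
```

Request:
send_rows(plan=[[[0,0,-4,0,0,0,0],[0,0,-15,0,0,0,0],[0,0,-40,0,0,0,0],[0,0,-70,0,0,0,0],[0,0,-95,0,0,0,0],[0,0,-102,0,0,0,0],[0,0,-102,0,0,0,0]]])

```text
t: 31.85
tool_pos: [511.0, -3.2, 125.3]
eef_rot: [[-0.035, 0.999, 0.001], [0.999, 0.035, -0.0], [-0.0, 0.001, -1.0]]
ft_force: [0.2, 0.4, -0.9]
grip_width: 0.286
```

```bash
python3 - <<'E'
from h import *
c,K,R,t,s=wcam();save("wrist11.png",c["color"]);print(s["tool_pos"],s["grip_width"],s["ft_force"])
E
```

```text
[511.02450792  -3.21521022 125.32665321] 0.285624585795108 [ 0.19166529  0.43562404 -0.92254059]
```

View pics/wrist11.png

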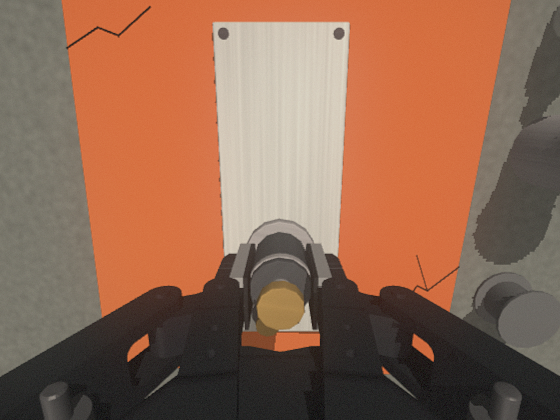

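Request:
send_rows(plan=[[[10,1,0,0,0,0,0],[35,3,0,0,0,0,0],[70,7,0,0,0,0,0],[110,11,0,0,0,0,0],[150,15,0,0,0,0,0],[190,19,0,0,0,0,0],[230,23,0,0,0,0,0],[260,26,0,0,0,0,0],[274,27,0,0,0,0,0],[274,27,0,0,0,0,0]]])

```text
t: 33.15
tool_pos: [527.7, 272.0, 124.4]
eef_rot: [[-0.036, 0.999, -0.001], [0.999, 0.036, -0.001], [-0.001, -0.001, -1.0]]
ft_force: [0.1, -1.0, -1.3]
grip_width: 0.284
```

Request:
send_rows(plan=[[[0,0,10,0,0,0,0],[0,0,35,0,0,0,0],[0,0,65,0,0,0,0],[0,0,85,0,0,0,0],[0,0,93,0,0,0,0],[0,0,93,0,0,0,0]]])

```text
t: 33.9
tool_pos: [527.9, 270.6, 31.7]
eef_rot: [[-0.034, 0.999, -0.001], [0.999, 0.034, -0.001], [-0.001, -0.001, -1.0]]
ft_force: [-0.3, 0.4, -2.1]
grip_width: 0.29
```

```bash
python3 - <<'E'
from h import *
c,K,R,t,s=wcam();save("wrist12.png",c["color"]);print(s["tool_pos"],s["grip_width"],s["ft_force"])
E
```

```text
[527.92301103 270.6173651   31.68924846] 0.2901795670918302 [-0.25167401  0.43547947 -2.07747965]
```

View pics/wrist12.png

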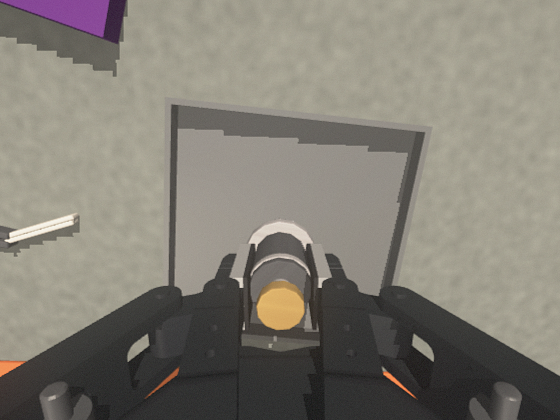

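Centred over the grey tray. Lower it to contact; I expect a TCP height of about 15.8.

Request:
send_rows(plan=[[[0,0,5,0,0,0,0],[0,0,10,0,0,0,0],[0,0,13,0,0,0,0],[0,0,14,0,0,0,0],[0,0,14.8,0,0,0,0],[0,0,14.8,0,0,0,0]]])

```text
t: 34.7
tool_pos: [528.3, 271.6, 17.4]
eef_rot: [[-0.035, 0.999, 0.0], [0.999, 0.035, 0.0], [0.0, 0.0, -1.0]]
ft_force: [-0.2, -0.1, -0.2]
grip_width: 0.281
```

Request:
send_rows(plan=[[[0,0,0.4,0,0,0,0],[0,0,0.8,0,0,0,0],[0,0,1,0,0,0,0],[0,0,1,0,0,0,0]]])

```text
t: 35.2
tool_pos: [528.3, 271.6, 16.4]
eef_rot: [[-0.035, 0.999, 0.0], [0.999, 0.035, 0.0], [0.0, 0.0, -1.0]]
ft_force: [-0.2, 0.6, -1.4]
grip_width: 0.28
```

Request:
send_rows(plan=[[[0,0,0.4,0,0,0,0],[0,0,0.8,0,0,0,0],[0,0,0.9,0,0,0,0],[0,0,0.9,0,0,0,0]]])

```text
t: 35.7
tool_pos: [528.3, 271.6, 15.9]
eef_rot: [[-0.035, 0.999, 0.0], [0.999, 0.035, 0.0], [0.0, 0.0, -1.0]]
ft_force: [-2.5, -1.5, 6.2]
grip_width: 0.287
```

Contact. Release, rise, close.

Request:
send_rows(plan=[[[0,0,0,0,0,0,0.35],[0,0,0,0,0,0,0.45],[0,0,0,0,0,0,0.55],[0,0,0,0,0,0,0.55],[0,0,-8,0,0,0,0.55],[0,0,-25,0,0,0,0.55],[0,0,-50,0,0,0,0.55],[0,0,-61,0,0,0,0.55],[0,0,-63,0,0,0,0],[0,0,-63,0,0,0,0]]])

```text
t: 36.95
tool_pos: [528.0, 271.5, 78.2]
eef_rot: [[-0.035, 0.999, -0.0], [0.999, 0.035, -0.0], [-0.0, -0.0, -1.0]]
ft_force: [-0.0, 0.5, -0.8]
grip_width: 0.129
```

```bash
python3 - <<'E'
from h import *
c,K,R,t,s=wcam();save("wrist13.png",c["color"]);print(s["tool_pos"],s["grip_width"],s["ft_force"])
E
```

```text
[528.02573777 271.45396312  78.19919316] 0.12900883504874858 [-0.02270268  0.52925186 -0.79182329]
```

View pics/wrist13.png

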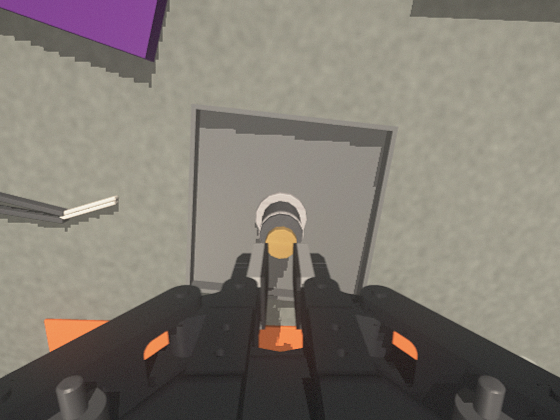

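Request:
send_rows(plan=[[[0,0,0,0,0,0,0],[0,0,5,0,0,0,0],[0,0,12,0,0,0,0],[0,0,17,0,0,0,0],[0,0,20,0,0,0,0],[0,0,21,0,0,0,0],[0,0,21.5,0,0,0,0],[0,0,22,0,0,0,0],[0,0,22.5,0,0,0,0],[0,0,22.5,0,0,0,0]]])

```text
t: 38.25
tool_pos: [528.3, 271.6, 56.0]
eef_rot: [[-0.035, 0.999, 0.0], [0.999, 0.035, 0.0], [0.0, 0.0, -1.0]]
ft_force: [0.3, -0.3, 0.1]
grip_width: 0.003
```

Request:
send_rows(plan=[[[0,0,0.5,0,0,0,0],[0,0,1,0,0,0,0],[0,0,1.5,0,0,0,0],[0,0,2,0,0,0,0],[0,0,2.5,0,0,0,0],[0,0,3,0,0,0,0],[0,0,3.5,0,0,0,0],[0,0,3.8,0,0,0,0],[0,0,3.8,0,0,0,0],[0,0,3.8,0,0,0,0]]])

```text
t: 39.5
tool_pos: [528.3, 271.6, 52.2]
eef_rot: [[-0.035, 0.999, 0.0], [0.999, 0.035, 0.0], [0.0, 0.0, -1.0]]
ft_force: [-1.1, 0.3, 2.6]
grip_width: -0.003
```

Request:
send_rows(plan=[[[0,0,0,0,0,0,0],[0,0,0,0,0,0,0]]])

```text
t: 39.75
tool_pos: [528.3, 271.6, 52.2]
eef_rot: [[-0.035, 0.999, 0.0], [0.999, 0.035, 0.0], [0.0, 0.0, -1.0]]
ft_force: [-0.1, 0.5, 1.2]
grip_width: -0.001
```

Request:
send_rows(plan=[[[0,0,0.3,0,0,0,0],[0,0,0.6,0,0,0,0],[0,0,0.6,0,0,0,0],[0,0,-2,0,0,0,0],[0,0,-6,0,0,0,0],[0,0,-20,0,0,0,0],[0,0,-50,0,0,0,0],[0,0,-90,0,0,0,0],[0,0,-130,0,0,0,0],[0,0,-150,0,0,0,0]]])

```text
t: 41.0
tool_pos: [529.2, 272.0, 205.8]
eef_rot: [[-0.035, 0.999, 0.003], [0.999, 0.035, 0.002], [0.002, 0.003, -1.0]]
ft_force: [0.3, 0.2, -0.1]
grip_width: 0.0
```

Request:
send_rows(plan=[[[40,-40,0,0,0,0,0],[90,-90,0,0,0,0,0],[130,-110,0,0,0,0,0],[160,-130,0,0,0,0,0],[160,-130,0,0,0,0,0],[160,-130,0,0,0,0,0]]])

```text
t: 41.75
tool_pos: [392.9, 426.5, 202.6]
eef_rot: [[-0.035, 0.999, 0.0], [0.999, 0.035, -0.0], [-0.0, 0.0, -1.0]]
ft_force: [-0.3, 0.2, 0.4]
grip_width: -0.0
```

```bash
python3 - <<'E'
from h import *
for n in("top","scene"):
    c,*_=cam(n);save(n+"14.png",c["color"])
s=ctrl.observe();print(s["t"],s["tool_pos"],s["dq"])
E
```

```text
41.85 [393.38702468 426.05986608 202.46213334] [-0.40683163  0.10477216 -0.00905574 -0.2806517   0.00300614  0.00669473]
```

View pics/top14.png

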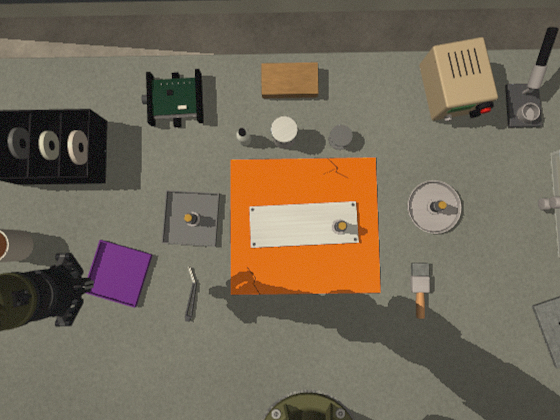

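View pics/scene14.png

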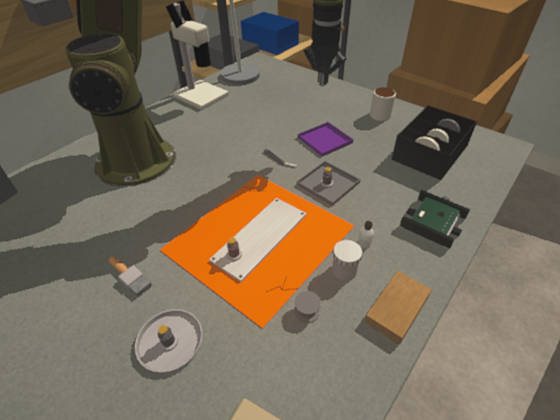

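The views show one post upright in the dish at (440,206), one in the grey tray at (190,218) and one on the plate at (342,226). The bystanders look unmoved and the arm is clear of everything. Handing in.

```bash
python3 -c "
from plant import ctrl
print(ctrl.sign_off())"
```

```text
the job is handed in; nothing more can be done
None
```

I pressed the three posts left to right, put the stiffest in the round dish and the softest in the grey tray, and handed the job in at about 42 s. Sign-off gives no verdict. The depths below are worked out from the tool's measured height.

| Post | Force on the plate, at about 5 mm down | Verdict | Where it ended | Force on the second press, at about 5 mm |
|---|---|---|---|---|
| Left | 16.8 N | stiffest | round dish | 16.6 N |
| Middle | about 1.7 N | softest | square grey tray | 1.2 and 2.6 N (the force reading is noisy) |
| Right | 5.7 N | middle | left on the plate | not pressed again |

In the last top and scene pictures all three posts stand upright in their places. The canister, spool, flux bottle, tweezers, brush and purple tray look unmoved, and the arm is clear with the gripper empty.

No check failed. The first long move stopped about 23 mm short because of the speed limit, and I corrected that before touching anything.

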